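Turn the bar adaptor into the torque tester's keyed seat

TASK

Take the adaptor with the straight bar grip from the rack and set it down on the torque tester's seat, centred on the slot but with its bar turned about 45 degrees out of line with it. Then, keeping it pressed lightly against the seat, turn it towards the slot until its key drops in, and let go with it fully home, its flange flat on the seat. Leave the other two adaptors in the rack and never press hard.

Things in the scene. Friction and masses are not known exactly. Their poses are not given: they have to be found in the camera images.
- bar_adaptor: Bare metal with a dark flange, about 0.2 kg, the only adaptor with one straight bar as grip. From the underside up: key 44 (x) x 12 (y) mm, 14 high; round flange 64 across, 14 to 24 mm up; bar grip 46 (x) x 14 (y), 24 to 64 mm up. Key and bar both run along x; ends alike. Origin: centre of the key's underside, z up. Stands in any of the rack's holes, at any yaw, key hidden, flange on the rack.
- cross_adaptor: Bystander in the rack: same flange, but the grip is a cross of two such bars (and so is its key). Origin: centre of the underside, z up. Leave it.
- round_adaptor: Bystander in the rack: same flange, but a round grip 34 mm across and 64 mm tall in all (its spigot is round, 32 mm). Origin: centre of the underside, z up. Leave it.
- rack: Fixed grey rack plate 100 mm (x) by 280 mm (y), 30 mm high, with three through holes of 50 mm diameter in a row along y, 90 mm apart. An adaptor's flange lies on its top, so the adaptor's origin is 16 mm above the table. Origin: centre of its underside.
- tester: Fixed torque tester: dark base plate 150 (x) by 320 (y) mm, 16 mm thick; on it a steel seat block 110 mm square, its top 60 mm above the table; and a red console 130 (x) by 110 (y) mm, 150 mm high, beginning 120 mm from the seat's centre on the +y side. Origin: on the table under the seat's centre.
- seat (a point): Centre of the slot's mouth in the flat top of the seat block, 60 mm above the table. The slot runs along this point's x: 52 mm long, 20 mm wide (y), 20 mm deep. The 44 x 12 mm key enters when within about 10 degrees and 3 mm, either way round. Riding on the seat the adaptor's origin is level with this point; fully home it is 14 mm below and the flange lies on the block.
Things that resemble listed ones, but are neither listed nor needed, are in the scene too. Leave any purple look-alike of the bar_adaptor alone.

How it is judged:
On the way, in this order (a step that is already met when the one before it is completed fails the run):
1. the bar adaptor is set down on the seat, key riding on the top within 15 mm of the slot's centre and more than 25 degrees out of line (horizontal distance between bar_adaptor and seat below 0.015 m and z of bar_adaptor in the frame of seat between -0.005 and 0.005 m and contact force between bar_adaptor and tester above 0.2 N and angle between the x axis of bar_adaptor and the x axis of seat, either way round above 0.44 rad), for 0.2 s.
2. it is turned to within 23 degrees of the slot while still riding on the seat (horizontal distance between bar_adaptor and seat below 0.015 m and z of bar_adaptor in the frame of seat between -0.005 and 0.005 m and contact force between bar_adaptor and tester above 0.2 N and angle between the x axis of bar_adaptor and the x axis of seat, either way round below 0.4 rad).
At the end, for the whole second after the job is handed in: The bar adaptor is home in the seat: its flange within 2.5 mm of the block's top, within 10 mm of the slot's centre, its key within 12 degrees of the slot, upright within 5 degrees, at rest and released. The other two adaptors are still in their holes (z of bar_adaptor in the frame of seat below -0.0115 m and horizontal distance between bar_adaptor and seat below 0.01 m and angle between the x axis of bar_adaptor and the x axis of seat, either way round below 0.22 rad and angle between bar_adaptor's own z axis and vertical below 0.09 rad and linear speed of bar_adaptor below 0.02 m/s and contact force between bar_adaptor and the fingers below 0.1 N and distance of each of cross_adaptor, round_adaptor from where it was at the start of the episode below 0.025 m); the robot touches nothing.
It fails at once if the bar adaptor pressed on the tester with more than 120 N (contact force between bar_adaptor and tester above 120 N).
It fails at once if another adaptor moved more than 25 mm from its place (distance of any of cross_adaptor, round_adaptor from where it was at the start of the episode above 0.025 m).
It also fails if it takes over 42 s, if anything falls off the work surface, if the arm or the gripper's body presses on something with over 40 N, if the wrist force passes 120 N, or if a joint passes its speed limit or range.

ROBOT

A 7-joint arm with a two-finger parallel gripper is mounted at the origin on the work surface. World frame = base frame: x ahead of the robot, y to its left, z up, the work surface at z = 0. Lengths are in m, angles in rad, forces in N, time in s.
With the tool pointing down it reaches from about 0.425 to 0.875 m from the base axis. Payload 9.9 kg.
Tool frame: the origin (TCP) lies midway between the tips of the shut fingers; the grasp point (between the pads) lies 19 mm behind it; z points along the fingers, y is the line along which they close (so a half turn about z gives the same grasp; the last joint's range is limited). The gripper opens to 85 mm and grips with 20 to 120 N. Pads are 22 mm wide; open, the fingers measure 114 mm over their backs; the gripper's body (76 mm by 85 mm) begins 54 mm behind the grasp point. The pads swing forward as they close: fully open they stand 13 mm farther back than shut.
Start: joints at [1.081, 0.576, 0.025, 1.437, -0.015, 1.129, -0.057], TCP at [0.266, -0.62, 0.231] pointing down, gripper open.
Joint ranges: [-2.76, 2.76], [-0.34, 2.15], [-1.52, 1.57], [0.19, 2.46], [-1.09, 4.23], [0.17, 1.99], [-2.82, 2.82]. Speed limits (rad/s): [2.22, 2.22, 3.01, 3.01, 3.14, 3.14, 3.14].

INTERFACE

Orientations are given as [roll, pitch, yaw] about the fixed x, y, z axes, in that order (R = Rz(yaw) Ry(pitch) Rx(roll)).
In Python, from bench import env gives the robot as it stands.
- The arm moves only by the tool send_rows, never from a script. Its argument "targets" is a list of rows, each a list of 7 numbers: the turn, a rotation vector about the tool's x, y, z in degrees, then the shift along the tool's x, y, z in mm, then the finger opening in mm, from 0 to 85.4. In form: [[rx, ry, rz, x, y, z, claw], ...]. A call has 1 to 10 rows; each row shifts and turns the commanded pose from where the row before left it, along the tool's axes as they then stand; what a row does not reach is not made up. A row lasts 1/12 s, in which the tool goes at most 41.7 mm and 7.16 degrees, less where a joint would pass 70% of its speed; a pose out of reach is approached as far as the arm can. A call is refused whole if a number of a shift passes 41.7 or a number of a turn 7.16, either way. A call with a gripper value outside its range is refused whole. The fingers move at their own pace and stop on an object; the grip force is fixed at half the most. Time passes only in rows, so rows that do not move let the fingers close. It gives the time, the measured TCP pose, the force, the opening and the grip force at its end, in the units of the state.
- env.observe(): the state, without advancing time (a new reading comes with each control period).
- env.grab_frame(name): name is "scene" or "top" or "wrist"; returns the picture (480x640x3 uint8, blue, green, red); there is no depth.
- env.camera_model(name): a dict with "mtx" (3x3 intrinsics, pixels), "dist" ([k1, k2, p1, p2, k3] as OpenCV has them; the pictures are not rectified), "extrinsics" (4x4, takes a point from camera to world coordinates); the wrist camera has in their place "T_tool_cam" (4x4, takes a point from camera to tool coordinates, whose origin is the TCP and whose axes are the flange's). Camera axes: x right, y down, z forward; pixel columns grow to the right and rows downward; lengths in m; the calibration is good to about 2 mm. A picture is of the moment at which its call begins: read the wrist's pose just before it. camera_model takes no time and is no camera call.
- env.finish_job(): hands the job in; it is judged then, once.
The state is a dict: "time_s": time; "qpos": joint angles; "qvel": joint speeds; "joint_torque": joint torques, N m; "eef_pos": TCP position; "ee_rot": TCP orientation; "ft_force": force on the tool from outside, world axes, zero at the start; "wrist_torque": the same for the moment, N m; "width": finger opening in m; "grasp_force": force on a finger pad.
Only numpy, scipy, OpenCV 4.12 (cv2) and the standard library are available. Lean on these libraries where they do the work, as an engineer would, in place of code of your own. Each camera call takes 0.05 s, during which the arm holds its last target. There are 200 camera calls.

## Working session

There is one attempt and no reset: what is moved stays moved. The work goes in short steps, Python scripts to look and compute and a tool call to move; the robot and the scene stay as the last step left them, time stands still between calls to the robot, and variables do not carry over. Pictures are saved under pics/ and viewed, at most 10 in all, crops included, and the job is handed in when it is done.

Besides the shell and the picture viewer there is one more tool, called after "Emit:" as name(argument=value, ...), one argument or row to a line, values as JSON. send_rows: Moves the arm, as the interface text tells. Its arguments: {"type":"object","properties":{"targets":{"type":"array"}},"required":["targets"]}

```bash
mkdir -p pics; python3 - <<'E'
from bench import env
import cv2,numpy as np
s=env.observe();print(s['eef_pos'],s['ee_rot'],s['time_s'],s['width'])
for n in("scene","top"):
    cv2.imwrite(f"pics/{n}0.png",env.grab_frame(n)); m=env.camera_model(n); print(n,np.round(m['mtx'],1).tolist(),m['dist'],np.round(m['extrinsics'],3).tolist())
print(env.camera_model('wrist'))
E
```

```text
[ 0.2662914  -0.61974355  0.23044119] [-3.13992938e+00  6.12060080e-05  4.05845206e-01] 0.0 0.08558752309291
scene [[438.3, 0.0, 318.0], [0.0, 438.3, 238.9], [0.0, 0.0, 1.0]] [-0.08147261  0.          0.          0.          0.        ] [[-0.623, 0.541, -0.565, 0.954], [0.782, 0.433, -0.448, 0.345], [0.002, -0.721, -0.693, 0.62], [0.0, 0.0, 0.0, 1.0]]
top [[587.2, 0.0, 323.1], [0.0, 587.2, 237.8], [0.0, 0.0, 1.0]] [-0.09503012  0.          0.          0.          0.        ] [[-0.001, -0.996, 0.088, 0.408], [-1.0, 0.002, 0.016, -0.041], [-0.017, -0.088, -0.996, 1.267], [0.0, 0.0, 0.0, 1.0]]
{'mtx': array([[351.47088407,   0.        , 316.21754373],
       [  0.        , 351.47088407, 227.04871748],
       [  0.        ,   0.        ,   1.        ]]), 'dist': array([-0.06876659,  0.        ,  0.        ,  0.        ,  0.        ]), 'T_tool_cam': array([[ 5.57559340e-04, -9.60174838e-01, -2.79399301e-01,
         7.13198247e-02],
       [ 9.99999833e-01,  4.92665766e-04,  3.02484561e-04,
        -3.67621906e-04],
       [-1.52787594e-04, -2.79399423e-01,  9.60174952e-01,
        -1.42838092e-01],
       [ 0.00000000e+00,  0.00000000e+00,  0.00000000e+00,
         1.00000000e+00]])}
```

View pics/top0.png

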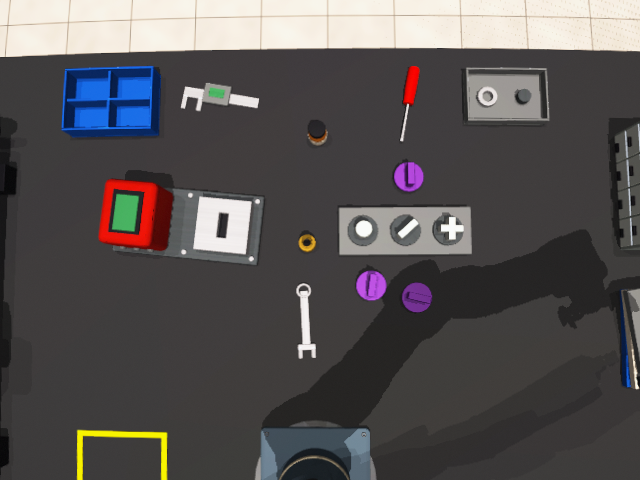

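View pics/scene0.png

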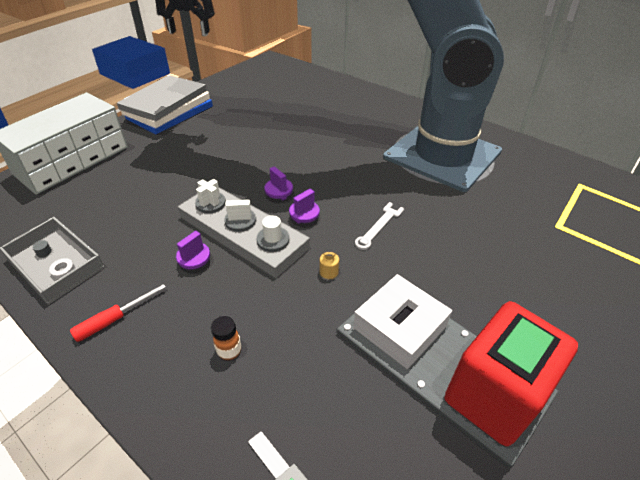

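The top view shows the bar adaptor in the rack's middle hole at about (406,229), with its bar running up and to the right. The seat is at about (222,225), with its slot nearly along image-vertical and the console to the left. The purple look-alikes are at (409,177), (371,286) and (417,297).

```bash
cat > h.py <<'E'
from bench import env
import cv2,numpy as np
from scipy.spatial.transform import Rotation as Ro
def pose(s):
    T=np.eye(4);T[:3,:3]=Ro.from_euler('xyz',s['ee_rot']).as_matrix();T[:3,3]=s['eef_pos'];return T
def grab(n):
    s=env.observe();m=env.camera_model(n);im=env.grab_frame(n)
    E=m['extrinsics'] if n!='wrist' else pose(s)@m['T_tool_cam']
    return im,m,E,s
def cast(px,z,m,E):
    u=cv2.undistortPoints(np.array(px,float).reshape(-1,1,2),m['mtx'],m['dist']).reshape(-1,2)
    d=np.c_[u,np.ones(len(u))]@E[:3,:3].T;o=E[:3,3]
    return o+d*((z-o[2])/d[:,2])[:,None]
def rect(mask,near,z,m,E,amin=40):
    """contour nearest to px -> centre, long-side yaw(deg), sizes(mm) on plane z"""
    cs=[c for c in cv2.findContours(mask.astype(np.uint8)*255,cv2.RETR_CCOMP,cv2.CHAIN_APPROX_NONE)[0] if cv2.contourArea(c)>amin]
    c=min(cs,key=lambda c:np.hypot(*(c.reshape(-1,2).mean(0)-near)))
    p=cast(c,z,m,E)[:,:2]*1000
    r=cv2.minAreaRect(p.astype(np.float32));b=cv2.boxPoints(r)
    e=[b[1]-b[0],b[2]-b[1]];l=max(e,key=np.linalg.norm)
    return np.round(r[0],1),round(np.degrees(np.arctan2(l[1],l[0]))%180,1),np.round(r[1],1)
E
python3 - <<'E'
from h import *
im,m,E,s=grab('top');g=cv2.cvtColor(im,cv2.COLOR_BGR2GRAY)
print(g[205:255:4,380:432:3])
for t in(200,215,230):print(t,'bar',rect(g>t,(406,229),.08,m,E),'seat',rect(g>t,(222,225),.06,m,E,1000))
for t in(60,100):
  k=np.zeros_like(g);k[205:245,208:238]=1;print('slot',rect((g<t)&(k>0),(222,225),.06,m,E))
print('round',rect(g>215,(363,229),.08,m,E),'cross',rect(g>215,(452,229),.08,m,E))
E
```

```text
[[ 41  37  37  37  37  37  47  47  47  48  47  41  37  38  37  37  37  38]
 [167 166 166 166 163 164 164 165 164 164 163 163 164 163 164 163 163 163]
 [166 167 166 166 165 163 163 164 165 164 164 163 163 163 163 163 164 163]
 [166 166 166 166 166 165  96 100 102  66  63 121 165 164 165 164 163 164]
 [166 165 165 165 139 103 101  87  59  62 184 250 239 165 164 165 163 164]
 [166 166 166 146  94 101  88  62  59 245 250 250 185 119 165 164 165 165]
 [166 165 166 147 103  61  61 123 250 250 249 100  97 100 164 165 165 164]
 [168 167 167 154 104  82 227 250 250 221  90  99 101 103 165 166 165 164]
 [169 168 168 168  71  87  93 201 102  95 102 101  98 140 166 165 165 164]
 [169 168 168 166 166  87  88 103 102 103 105 102 142 166 165 165 165 164]
 [169 167 166 166 165 166 164 137  97  86 147 163 165 163 164 164 165 164]
 [168 167 168 167 166 166 166 165 165 165 165 165 164 164 164 166 165 164]
 [168 167 168 167 167 167 166 165 165 165 164 165 165 164 165 164 164 165]]
200 bar (array([ 532.5, -193.2]), np.float32(131.9), array([13.5, 44.9])) seat (array([542.5, 189.4]), np.float32(84.3), array([109.5, 109.1]))
215 bar (array([ 533. , -193.5]), np.float32(134.4), array([12.9, 43.5])) seat (array([542.2, 189.2]), np.float32(84.3), array([109.1, 108. ]))
230 bar (array([ 532.8, -193.6]), np.float32(132.0), array([11.9, 43.7])) seat (array([542.1, 189.7]), np.float32(84.3), array([107.3, 106.4]))
slot (array([541.7, 188.1]), np.float32(174.9), array([14.6, 47.2]))
slot (array([541.7, 189. ]), np.float32(174.2), array([18.2, 50.1]))
round (array([ 532.7, -103.5]), np.float32(134.9), array([30.2, 30.3])) cross (array([ 532.9, -283.2]), np.float32(44.3), array([38.7, 38. ]))
```

Emit:
send_rows(
  targets=[
    [0,0,0,29.5,-20.4,0,85],
    [0,0,0,29.5,-20.4,0,85],
    [0,0,0,29.5,-20.4,0,85],
    [0,0,0,29.5,-20.4,0,85],
    [0,0,0,29.5,-20.4,0,85],
    [0,0,0,29.5,-20.4,0,85],
    [0,0,0,29.5,-20.4,0,85],
    [0,0,0,29.5,-20.4,0,85],
    [0,0,0,29.5,-20.4,0,85],
    [0,0,0,29.5,-20.4,0,85],
  ],
)

```text
time_s: 0.98
eef_pos: [0.4575, -0.3147, 0.2312]
ee_rot: [-3.141, 0.0, 0.406]
ft_force: [1.1, -1.0, -0.4]
width: 0.085
grasp_force: 0.0
```

Emit:
send_rows(
  targets=[
    [0,0,-6.8,0,0,0,85],
    [0,0,-6.8,0,0,0,85],
    [0,0,-6.8,0,0,0,85],
    [0,0,-6.8,0,0,0,85],
    [0,0,-6.8,0,0,0,85],
    [0,0,-6.8,0,0,0,85],
    [0,0,-6.8,0,0,0,85],
    [0,0,-6.8,0,0,0,85],
    [0,0,-6.8,0,0,0,85],
    [0,0,-6.8,0,0,0,85],
  ],
)

```text
time_s: 1.82
eef_pos: [0.4568, -0.3163, 0.2311]
ee_rot: [-3.141, -0.0, 1.598]
ft_force: [-0.4, -0.1, 0.6]
width: 0.0852
grasp_force: 0.0
```

Emit:
send_rows(
  targets=[
    [0,0,-6.8,0,0,0,85],
    [0,0,-6.8,0,0,0,85],
    [0,0,-6.8,0,0,0,85],
    [0,0,-6.8,0,0,0,85],
    [0,0,-6.8,0,0,0,85],
    [0,0,-6.8,0,0,0,85],
    [0,0,0,0,0,0,85],
  ],
)

```text
time_s: 2.4
eef_pos: [0.4567, -0.3164, 0.231]
ee_rot: [-3.142, -0.001, 2.31]
ft_force: [0.6, 0.4, 0.4]
width: 0.085
grasp_force: 0.0
```

```bash
cat >> h.py <<'E'
def togo(s,xy,yaw):
    """world xy target(mm), bar yaw(deg) -> tool x,y shift and rz"""
    R=pose(s)[:3,:3];d=np.r_[np.array(xy)-np.array(s['eef_pos'][:2])*1000,0]
    cy=np.degrees(np.arctan2(R[1,0],R[0,0]))
    return np.round(R.T@d,1),'rz',round(-((yaw-cy+90)%180-90),2),'tilt',np.round(R[:,2],4)
E
python3 - <<'E'
from h import *
im,m,E,s=grab('wrist');cv2.imwrite('pics/w1.png',im);print(s['time_s'],s['eef_pos'],s['ee_rot'],s['qpos'],s['ft_force'])
print(togo(s,(533,-193.5),132.5))
P=np.linalg.inv(E)@np.array([.533,-.1935,.08,1]);print(cv2.projectPoints(P[:3].reshape(1,3),np.zeros(3),np.zeros(3),m['mtx'],m['dist'])[0].ravel())
E
```

```text
2.4 [ 0.45671084 -0.31639608  0.23103187] [-3.14156890e+00 -5.83011111e-04  2.31004348e+00] [ 0.86262533  0.42850645 -0.49806525  1.74529948  0.23376467  1.02748486
  1.01993856] [0.56233221 0.43859952 0.4241201 ]
(array([ 39.4, 139.2,   0. ]), 'rz', np.float64(-0.14), 'tilt', array([-4.e-04,  4.e-04, -1.e+00]))
[480.75639218 166.01493035]
```

View pics/w1.png

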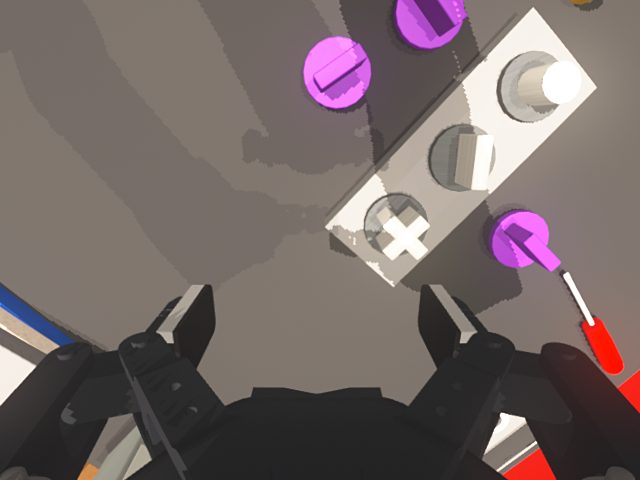

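The wrist view shows the bar top at about (478,160). The top-camera estimate predicts (481,166), so the two agree.

Emit:
send_rows(
  targets=[
    [0,0,0,8,28,0,85],
    [0,0,0,8,28,0,85],
    [0,0,0,8,28,0,85],
    [0,0,0,8,28,0,85],
    [0,0,0,7.4,27.2,0,85],
    [0,0,0,0,0,0,85],
    [0,0,0,0,0,0,85],
  ],
)

```text
time_s: 3.03
eef_pos: [0.5347, -0.1919, 0.2313]
ee_rot: [3.141, -0.0, 2.304]
ft_force: [-0.1, -0.7, -0.5]
width: 0.0846
grasp_force: 0.0
```

```bash
python3 - <<'E'
from h import *
im,m,E,s=grab('wrist');cv2.imwrite('pics/w2.png',im);print(s['time_s'],s['eef_pos'],s['ee_rot'],s['qpos'])
print(togo(s,(533,-193.5),132.5))
P=np.linalg.inv(E)@np.array([.533,-.1935,.08,1]);q=cv2.projectPoints(P[:3].reshape(1,3),np.zeros(3),np.zeros(3),m['mtx'],m['dist'])[0].ravel();print(q)
g=cv2.cvtColor(im,cv2.COLOR_BGR2GRAY)
for t in(180,200,215,230,245):print(t,rect(g>t,q,.08,m,E,100))
E
```

```text
3.0333 [ 0.5347222  -0.19185748  0.23126067] [ 3.14109334e+00 -3.14140679e-04  2.30448095e+00] [ 0.60743663  0.44878441 -0.5133841   1.71408281  0.24840803  1.04389652
  0.74426567]
(array([-0.1, -2.4, -0. ]), 'rz', np.float64(-0.46), 'tilt', array([ 2.e-04,  6.e-04, -1.e+00]))
[312.8190986  211.09357137]
180 (array([ 521.6, -196.9]), np.float32(93.3), array([12.6, 21.1]))
200 (array([ 561.2, -183.4]), np.float32(15.0), array([14.1,  8.7]))
215 (array([ 561.1, -183. ]), np.float32(14.8), array([14.1,  7.9]))
230 (array([ 525.3, -231.6]), np.float32(90.4), array([ 85.1, 144.8]))
245 (array([ 533.7, -193.9]), np.float32(131.6), array([14. , 38.1]))
```

View pics/w2.png

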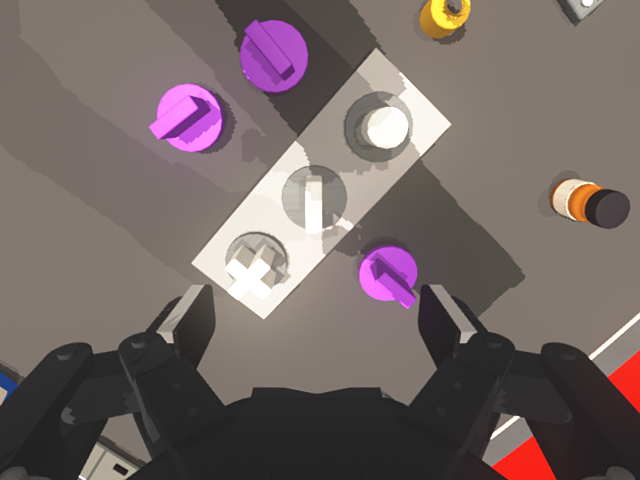

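The wrist view shows the bar at about (313,205), standing between the fingers and aligned with them. The path down is clear, so I'll descend with a narrower opening.

Emit:
send_rows(
  targets=[
    [0,0,0,0,-2.0,20,60],
    [0,0,0,0,0,30,60],
    [0,0,0,0,0,30,60],
    [0,0,0,0,0,30,60],
    [0,0,0,0,0,25,60],
    [0,0,0,0,0,20,60],
    [0,0,0,0,0,15,60],
    [0,0,0,0,0,13,60],
    [0,0,0,0,0,0,60],
    [0,0,0,0,0,0,60],
  ],
)

```text
time_s: 3.92
eef_pos: [0.5316, -0.1962, 0.0479]
ee_rot: [-3.14, -0.001, 2.302]
ft_force: [-1.0, -0.2, 1.1]
width: 0.0601
grasp_force: 0.0
```

Emit:
send_rows(
  targets=[
    [0,0,0,0,0,0,30],
    [0,0,0,0,0,0,20],
    [0,0,0,0,0,0,12],
    [0,0,0,0,0,0,8],
    [0,0,0,0,0,0,4],
    [0,0,0,0,0,0,4],
    [0,0,0,0,0,0,4],
    [0,0,0,0,0,0,4],
  ],
)

```text
time_s: 4.58
eef_pos: [0.5331, -0.1953, 0.0493]
ee_rot: [3.141, 0.002, 2.304]
ft_force: [-0.2, 0.0, 5.3]
width: 0.0133
grasp_force: 59.0
```

Emit:
send_rows(
  targets=[
    [0,0,0,0,0,-5,4],
    [0,0,0,0,0,-15,4],
    [0,0,0,0,0,-20,4],
    [0,0,0,0,0,-20,4],
    [0,0,0,0,0,-20,4],
    [0,0,0,0,0,-20,4],
    [0,0,0,0,0,-20,4],
    [0,0,0,0,0,-10,4],
    [0,0,0,0,0,0,4],
  ],
)

```text
time_s: 5.33
eef_pos: [0.5334, -0.1954, 0.1805]
ee_rot: [3.14, 0.003, 2.304]
ft_force: [0.7, -1.0, -2.9]
width: 0.0134
grasp_force: 58.8
```

Emit:
send_rows(
  targets=[
    [0,0,0,10,9.5,0,4],
    [0,0,0,20,19,0,4],
    [0,0,0,20,19,0,4],
    [0,0,0,20,19,0,4],
    [0,0,0,20,19,0,4],
    [0,0,0,20,19,0,4],
    [0,0,0,20,19,0,4],
    [0,0,0,20,19,0,4],
    [0,0,0,20,19,0,4],
    [0,0,0,20,19,0,4],
  ],
)

```text
time_s: 6.17
eef_pos: [0.5379, 0.0687, 0.1768]
ee_rot: [-3.14, -0.002, 2.305]
ft_force: [0.6, -0.1, -2.7]
width: 0.0137
grasp_force: 58.8
```

Emit:
send_rows(
  targets=[
    [0,0,0,20,19,0,4],
    [0,0,0,20,19,0,4],
    [0,0,0,20,18,0,4],
    [0,0,0,20,17,0,4],
    [0,0,0,10,9,0,4],
    [0,0,0,0,0,0,4],
    [0,0,0,0,0,0,4],
  ],
)

```text
time_s: 6.75
eef_pos: [0.5389, 0.1891, 0.1771]
ee_rot: [-3.14, -0.001, 2.307]
ft_force: [-0.0, -0.8, -3.3]
width: 0.0135
grasp_force: 58.7
```

```bash
python3 - <<'E'
from h import *
im,m,E,s=grab('wrist');cv2.imwrite('pics/w3.png',im);print(s['time_s'],s['eef_pos'],s['ee_rot'],s['qpos'],s['ft_force'],s['width'])
print(togo(s,(542,189),132))
im2,m2,E2,_=grab('top');cv2.imwrite('pics/t3.png',im2)
E
```

```text
6.75 [0.5389118  0.18909313 0.1771492 ] [-3.13966225e+00 -6.78863032e-04  2.30672794e+00] [-0.07774889  0.51218358 -0.51766489  1.77615748  0.30560911  0.9358743
  0.011938  ] [-2.98046346e-03 -8.49003612e-01 -3.30058885e+00] 0.013478548845321075
(array([-2.1,  2.2, -0. ]), 'rz', np.float64(0.17), 'tilt', array([-1.9e-03, -8.0e-04, -1.0e+00]))
```

View pics/w3.png

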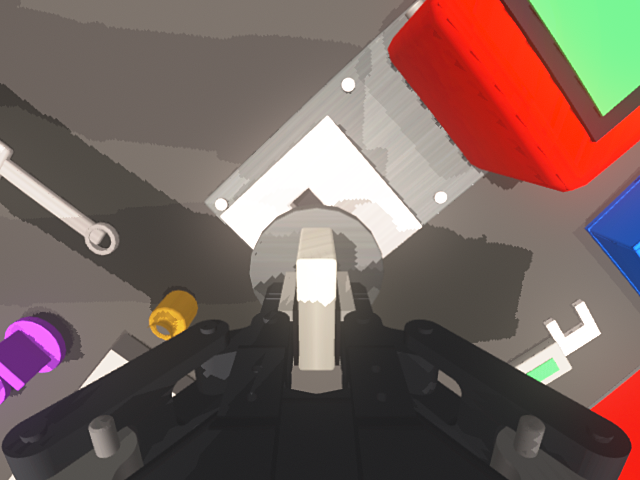

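The adaptor hangs upright in the grip. The flange arc is around (316,207) and the far corner of the seat is at (326,117). I'll check both against expectation.

```bash
python3 - <<'E'
from h import *
s=env.observe();m=env.camera_model('wrist');T=pose(s);E=T@m['T_tool_cam']
c=cast([[326,117],[421,228]],.06,m,E)*1000
R=lambda a:np.array([[np.cos(a),-np.sin(a)],[np.sin(a),np.cos(a)]])
r=R(np.radians(-5.7))
print('corner seen',c[:,:2].round(1),'expected',(np.array([542.2,189.3])+r@[-55,55]).round(1),(np.array([542.2,189.3])+r@[55,55]).round(1))
im=cv2.imread('pics/w3.png');g=cv2.cvtColor(im,cv2.COLOR_BGR2GRAY).astype(int)
# flange rim: first darkening scanning toward the flange centre (315,270)
pts=[]
for a in np.radians(np.arange(-165,-14,5)):
    if -112<np.degrees(a)<-88: continue
    rr=np.arange(85,50,-.5);xs=315+rr*np.cos(a);ys=273+rr*np.sin(a)
    v=cv2.remap(cv2.GaussianBlur(g.astype(np.float32),(3,3),0),xs.astype(np.float32)[None],ys.astype(np.float32)[None],1)[0]
    d=np.abs(v[4:]-v[:-4]);k=d.argmax()
    if d[k]>25: pts.append((xs[k+2],ys[k+2]))
p=cast(pts,T[2,3]-.0333+.024,m,E)[:,:2]*1000
from scipy.optimize import least_squares
f=least_squares(lambda q:np.hypot(*(p-q).T)-32,T[:2,3]*1000,loss='soft_l1')
print(len(pts),'flange centre',f.x.round(1),'res',np.abs(f.fun).round(1),'tool offs',(T[:3,:3].T@np.r_[f.x-T[:2,3]*1000,0]).round(1))
E
```

```text
corner seen [[493.4 249.1]
 [603.7 237.8]] expected [492.9 249.5] [602.4 238.6]
26 flange centre [536.6 191.2] res [0.5 0.4 0.7 0.7 0.5 0.3 0.2 0.2 0.3 0.1 0.1 1.6 0.4 0.5 0.6 0.3 0.2 0.2
 0.1 0.2 0.3 0.4 0.7 1.  0.8 0.7] tool offs [ 5.   0.6 -0. ]
```

Seat position agrees with the wrist view to about 1 mm. I'll correct, lower to about 13 mm above the seat, and recheck with averaged readings.

Emit:
send_rows(
  targets=[
    [0,0,0,-2.5,1.3,15,4],
    [0,0,0,-2.5,1.3,20,4],
    [0,0,0,0,0,20,4],
    [0,0,0,0,0,15,4],
    [0,0,0,0,0,0,4],
    [0,0,0,0,0,0,4],
  ],
)

```text
time_s: 7.35
eef_pos: [0.5448, 0.1852, 0.1078]
ee_rot: [-3.14, -0.0, 2.303]
ft_force: [0.9, 0.3, -3.3]
width: 0.0131
grasp_force: 58.6
```

```bash
cat >> h.py <<'E'
def avgpose(n=6):
    L=[]
    for _ in range(n):
        L.append(env.observe());last=env.grab_frame('wrist')
    s=dict(L[-1]);s['eef_pos']=np.mean([l['eef_pos'] for l in L],0)
    print('std mm',(np.std([l['eef_pos'] for l in L],0)*1000).round(1))
    return s,last
E
python3 - <<'E'
from h import *
s,im=avgpose();cv2.imwrite('pics/w4.png',im)
print(s['time_s'],s['eef_pos'],s['ee_rot'],s['ft_force'],togo(s,(542.2,189.3),132))
E
```

```text
std mm [0.3 0.5 0.6]
7.6 [0.54556436 0.18614899 0.10900091] [3.13993375e+00 7.16535640e-04 2.30431027e+00] [-0.33857215 -0.34386257 -1.58990276] (array([ 4.6, -0.4, -0. ]), 'rz', np.float64(0.03), 'tilt', array([ 1.7e-03,  6.0e-04, -1.0e+00]))
```

View pics/w4.png

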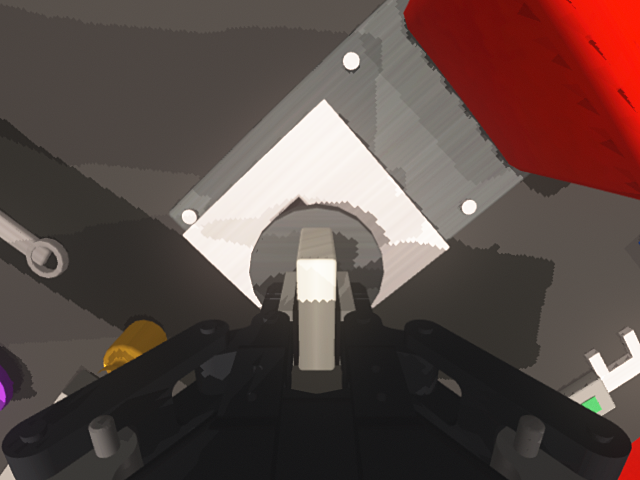

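The seat corners show at (324,99), (183,236) and (449,246), with the flange rim in the same place in the hand as before. Next I compute the flange relative to the seat.

```bash
cat >> h.py <<'E'
def rel(im,s,corners,zoff=.0333):
    from scipy.optimize import least_squares
    m=env.camera_model('wrist');T=pose(s);E=T@m['T_tool_cam'];g=cv2.GaussianBlur(cv2.cvtColor(im,cv2.COLOR_BGR2GRAY),(3,3),0).astype(np.float32)
    c=cast(corners,.06,m,E)[:,:2]*1000;pts=[]
    for a in np.radians(np.arange(-175,-4,5)):
        rr=np.arange(85,50,-.5);xs=(316+rr*np.cos(a)).astype(np.float32);ys=(273+rr*np.sin(a)).astype(np.float32)
        v=cv2.remap(g,xs[None],ys[None],1)[0];d=np.abs(v[4:]-v[:-4]);k=d.argmax()
        if d[k]>20:pts.append((xs[k+2],ys[k+2]))
    p=cast(pts,T[2,3]-zoff+.024,m,E)[:,:2]*1000
    f=least_squares(lambda q:np.hypot(*(p-q).T)-32,T[:2,3]*1000,loss='soft_l1',f_scale=.5)
    print(len(p),'med res',np.median(np.abs(f.fun)).round(2),'flange',f.x.round(1),'tool offs',(T[:3,:3].T@np.r_[f.x-T[:2,3]*1000,0]).round(1))
    return c,f.x,T
E
python3 - <<'E'
from h import *
s=env.observe();s['eef_pos']=[.54556,.18615,.1090];im=cv2.imread('pics/w4.png')
c,f,T=rel(im,s,[[324,99],[183,236],[449,246]])
print('corners',c.round(1),'sides',np.linalg.norm(c[0]-c[1]),np.linalg.norm(c[0]-c[2]))
ctr=(c[1]+c[2])/2; print('seat centre',ctr.round(1),'need tool',(T[:3,:3].T@np.r_[ctr-f,0]).round(1),'vs top',(T[:3,:3].T@np.r_[np.array([542.2,189.3])-f,0]).round(1))
E
```

```text
35 med res 0.64 flange [542.4 191.5] tool offs [ 6.   1.2 -0. ]
corners [[492.4 251.9]
 [482.1 142.3]
 [601.  241.3]] sides 110.09329459810613 109.12766508843984
seat centre [541.6 191.8] need tool [ 0.8 -0.4 -0. ] vs top [-1.4 -1.6 -0. ]
```

```bash
python3 - <<'E'
from h import *
im=cv2.imread('pics/w4.png');g=cv2.cvtColor(im,cv2.COLOR_BGR2GRAY)
print(g[215:390:3,317].tolist())
m=env.camera_model('wrist');E=m['T_tool_cam']
# tool frame: z down, heights above TCP are negative
for px,zt in(((317,228),.0093),((317,259),-.0307),((317,371),-.0307),((250,270),.0093),((383,270),.0093),((316,206),.0093)):
    print(px,(cast([px],zt,m,E)*1000).round(1))
E
python3 - <<'E'
import cv2
im=cv2.imread('pics/w4.png')[190:390,220:420];cv2.imwrite('pics/c4.png',cv2.resize(im,None,fx=3,fy=3,interpolation=cv2.INTER_CUBIC))
E
```

```text
[130, 130, 126, 127, 134, 145, 148, 146, 148, 151, 144, 153, 150, 146, 129, 249, 253, 253, 253, 250, 249, 249, 249, 249, 249, 249, 249, 249, 253, 156, 158, 158, 159, 159, 158, 157, 157, 157, 155, 156, 156, 155, 154, 155, 155, 152, 154, 154, 153, 153, 153, 156, 51, 54, 54, 53, 52, 52, 51]
(317, 228) [[26.4  0.8  9.3]]
(317, 259) [[ 27.2   0.8 -30.7]]
(317, 371) [[-18.8   0.8 -30.7]]
(250, 270) [[  5.9 -30.6   9.3]]
(383, 270) [[ 5.9 31.8  9.3]]
(316, 206) [[36.6  0.4  9.3]]
```

View pics/c4.png

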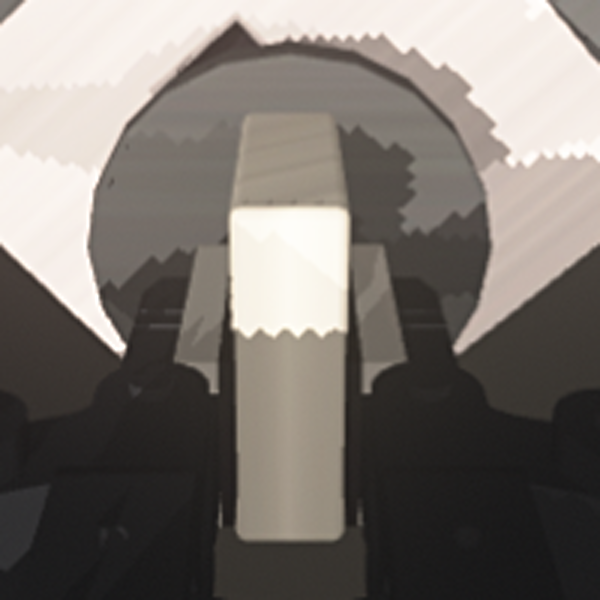

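The bar ends cast to +27.2 and -18.8 mm, a length of 46.0 mm as given, so the adaptor sits +4.2 mm along tool x. It is then within about 1.5 mm of the slot's centre, so I'll lower gently to contact.

Emit:
send_rows(
  targets=[
    [0,0,0,0,0,5,4],
    [0,0,0,0,0,5,4],
    [0,0,0,0,0,3,4],
    [0,0,0,0,0,1,4],
    [0,0,0,0,0,0,4],
  ],
)

```text
time_s: 8.07
eef_pos: [0.5448, 0.1865, 0.0937]
ee_rot: [-3.141, -0.0, 2.305]
ft_force: [-0.2, 0.5, -2.1]
width: 0.0132
grasp_force: 58.8
```

Emit:
send_rows(
  targets=[
    [0,0,0,0,0,1,4],
    [0,0,0,0,0,0,4],
  ],
)

```text
time_s: 8.23
eef_pos: [0.5452, 0.1867, 0.0934]
ee_rot: [3.141, 0.0, 2.305]
ft_force: [-0.3, 0.1, -2.2]
width: 0.0131
grasp_force: 58.8
```

Emit:
send_rows(
  targets=[
    [0,0,0,0,0,0.7,4],
    [0,0,0,0,0,0,4],
  ],
)

```text
time_s: 8.4
eef_pos: [0.5452, 0.1868, 0.0933]
ee_rot: [3.141, 0.0, 2.305]
ft_force: [-2.5, -0.4, 4.0]
width: 0.0131
grasp_force: 59.9
```

Contact at about 6–7 N. I'll hold, then turn with the pivot kept on the adaptor's centre.

Emit:
send_rows(
  targets=[
    [0,0,0,0,0,0.3,4],
    [0,0,0,0,0,0,4],
    [0,0,0,0,0,0,4],
    [0,0,0,0,0,0,4],
    [0,0,0,0,0,0,4],
  ],
)

```text
time_s: 8.82
eef_pos: [0.5452, 0.1868, 0.0932]
ee_rot: [3.141, 0.001, 2.305]
ft_force: [-2.6, -1.2, 7.7]
width: 0.0133
grasp_force: 60.6
```

Emit:
send_rows(
  targets=[
    [0,0,-3,0,0.2,0,4],
    [0,0,-4,0,0.3,0,4],
    [0,0,-4,0,0.3,0,4],
    [0,0,-4,0,0.3,0,4],
    [0,0,-4,0,0.3,0,4],
    [0,0,-4,0,0.3,0,4],
    [0,0,0,0,0,0,4],
    [0,0,0,0,0,0,4],
  ],
)

```text
time_s: 9.48
eef_pos: [0.5465, 0.1877, 0.0932]
ee_rot: [3.141, 0.001, 2.706]
ft_force: [-2.3, -1.4, 6.4]
width: 0.013
grasp_force: 60.4
```

Now at 155°, 19° off the slot and still riding. I'll continue to the slot's 174°.

Emit:
send_rows(
  targets=[
    [0,0,-3,0,0.2,0,4],
    [0,0,-4,0,0.3,0,4],
    [0,0,-4,0,0.3,0,4],
    [0,0,-4,0,0.3,0,4],
    [0,0,-4,0,0.3,0,4],
    [0,0,0,0,0,0,4],
    [0,0,0,0,0,0,4],
  ],
)

```text
time_s: 10.07
eef_pos: [0.5467, 0.1892, 0.0923]
ee_rot: [3.141, 0.0, 3.035]
ft_force: [-0.3, 0.4, -2.1]
width: 0.0129
grasp_force: 58.8
```

Emit:
send_rows(
  targets=[
    [0,0,0,0,0,1,4],
    [0,0,0,0,0,1,4],
    [0,0,0,0,0,0,4],
    [0,0,0,0,0,0,4],
  ],
)

```text
time_s: 10.4
eef_pos: [0.5465, 0.1894, 0.0902]
ee_rot: [-3.142, -0.0, 3.037]
ft_force: [0.1, -0.6, -2.1]
width: 0.0133
grasp_force: 58.8
```

Force is back to the free-hanging value and z is falling, so the key is in the slot. I'll lower the remaining ~11 mm (home at TCP ≈ 79 mm).

Emit:
send_rows(
  targets=[
    [0,0,0,0,0,2,4],
    [0,0,0,0,0,2,4],
    [0,0,0,0,0,2,4],
    [0,0,0,0,0,2,4],
    [0,0,0,0,0,1.5,4],
    [0,0,0,0,0,0,4],
    [0,0,0,0,0,0,4],
  ],
)

```text
time_s: 10.98
eef_pos: [0.5465, 0.1893, 0.0807]
ee_rot: [-3.142, -0.0, 3.038]
ft_force: [0.1, -0.1, -2.5]
width: 0.0131
grasp_force: 58.8
```

Emit:
send_rows(
  targets=[
    [0,0,0,0,0,1,4],
    [0,0,0,0,0,0.7,4],
    [0,0,0,0,0,0,4],
    [0,0,0,0,0,0,4],
  ],
)

```text
time_s: 11.32
eef_pos: [0.5467, 0.1893, 0.0793]
ee_rot: [3.141, 0.0, 3.038]
ft_force: [-0.7, -0.9, 0.5]
width: 0.0132
grasp_force: 59.2
```

Contact at the home height. Release and withdraw.

Emit:
send_rows(
  targets=[
    [0,0,0,0,0,0,25],
    [0,0,0,0,0,0,45],
    [0,0,0,0,0,0,50],
    [0,0,0,0,0,0,50],
    [0,0,0,0,0,-10,50],
    [0,0,0,0,0,-25,50],
    [0,0,0,0,0,-35,50],
    [0,0,0,0,0,-35,50],
    [0,0,0,0,0,-35,50],
    [0,0,0,0,0,0,50],
  ],
)

```text
time_s: 12.15
eef_pos: [0.5488, 0.1916, 0.2265]
ee_rot: [3.136, 0.009, 3.038]
ft_force: [0.4, 1.0, 0.4]
width: 0.0502
grasp_force: 0.0
```

```bash
python3 - <<'E'
from h import *
im,m,E,s=grab('wrist');cv2.imwrite('pics/w5.png',im);g=cv2.cvtColor(im,cv2.COLOR_BGR2GRAY)
print(s['time_s'],s['eef_pos'],s['ft_force'],s['width'])
E
```

```text
12.15 [0.5488044  0.1916329  0.22649695] [0.43477907 0.98699583 0.40069777] 0.050156006951062045
```

View pics/w5.png

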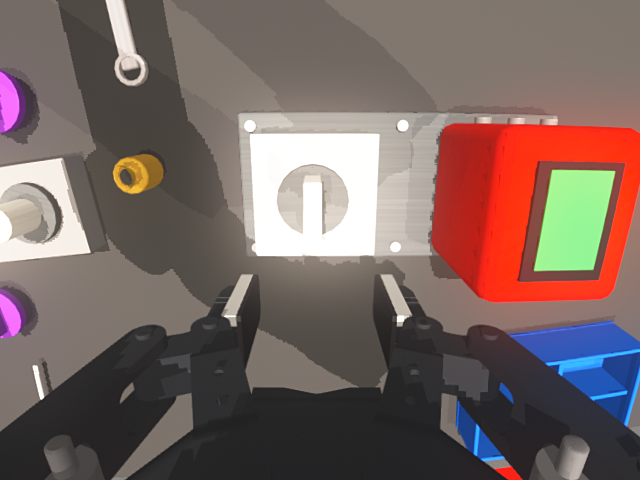

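The wrist view shows the adaptor at (313,203), flat on the seat, aligned, released and clear of the fingers. Forces and heights agree with it being home, so I'm handing it in.

```bash
python3 -c "
from bench import env
print(env.finish_job())"
```

```text
the job is handed in; nothing more can be done
None
```

I handed the job in at about 12 s with the bar adaptor home in the seat, key in the slot, released and the gripper clear; the two other adaptors were not touched, contact forces at the wrist stayed around 10 N or less, and no verdict was returned.

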